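Move the tandoor irons to the new wire rack in the same order

TASK

The old wooden bracket board by the tandoor is to be taken down, so move its four irons - naan hook, scraper, ring-handled skewer and fork - to the empty wire rack, one to each pair of notches, in the same left-to-right order as they lie now (the cook reaches for them without looking) and with the handles still towards the robot, lying clear of the front wire. Lift each iron straight up and level, so that both ends leave their U brackets together, and lay it down gently, not dropped, right to the bottom of its front and rear notch. Leave the glass jar where it stands.

Things in the scene. Friction and masses are not known exactly. Their poses are not given: they have to be found in the camera images.
- hook: Naan hook: iron with a dark wooden handle (25 mm thick, 105 mm long) and a small flat hook, 40 mm across, curling sideways to +y at its far end. Shaft 10 mm square steel along x, 402 mm long in all, 0.33 kg. Origin on the shaft's axis at the balance point, where to grip: bare shaft from 85 mm behind to 140 mm ahead of it. +x to the working end, away from the robot, -x to the handle, z up.
- scraper: Naan scraper: iron with the same wooden handle and a flat rectangular blade (55 mm long, 46 mm wide, 5 mm thick) at its far end. Shaft 10 mm square steel along x, 408 mm long in all, 0.33 kg. Origin on the shaft's axis at the balance point, where to grip: bare shaft from 85 mm behind to 140 mm ahead of it. +x to the working end, away from the robot, -x to the handle, z up.
- skewer: Seekh skewer: iron without wood; its handle is a 51 mm wide steel ring (lying flat), and its far end tapers to a plain point. Shaft 10 mm square steel along x, 402 mm long in all, 0.33 kg. Origin on the shaft's axis at the balance point, where to grip: bare shaft from 130 mm behind to 140 mm ahead of it. +x to the working end, away from the robot, -x to the handle, z up.
- fork: Tandoor fork: iron with the same wooden handle and two straight parallel prongs, 65 mm long and 38 mm apart, at its far end. Shaft 10 mm square steel along x, 409 mm long in all, 0.33 kg. Origin on the shaft's axis at the balance point, where to grip: bare shaft from 85 mm behind to 140 mm ahead of it. +x to the working end, away from the robot, -x to the handle, z up.
- place_hook: Old place of the hook on the oak board: two fixed dark U brackets, open at the top, 85 mm ahead of (+x) and 85 mm behind the origin; 20 mm clear at the floor, 34 mm at the mouth, 25 mm deep. Origin on the board's top face, midway between them; a seated shaft's axis is 58 mm above it, the iron's origin about 25 mm towards -x of it. y: left along the row; places are 70 mm apart.
- place_scraper: Old place of the scraper on the oak board: two fixed dark U brackets, open at the top, 85 mm ahead of (+x) and 85 mm behind the origin; 20 mm clear at the floor, 34 mm at the mouth, 25 mm deep. Origin on the board's top face, midway between them; a seated shaft's axis is 58 mm above it, the iron's origin about 25 mm towards -x of it. y: left along the row; places are 70 mm apart.
- place_skewer: Old place of the skewer on the oak board: two fixed dark U brackets, open at the top, 85 mm ahead of (+x) and 85 mm behind the origin; 20 mm clear at the floor, 34 mm at the mouth, 25 mm deep. Origin on the board's top face, midway between them; a seated shaft's axis is 58 mm above it, the iron's origin about 25 mm towards -x of it. y: left along the row; places are 70 mm apart.
- place_fork: Old place of the fork on the oak board: two fixed dark U brackets, open at the top, 85 mm ahead of (+x) and 85 mm behind the origin; 20 mm clear at the floor, 34 mm at the mouth, 25 mm deep. Origin on the board's top face, midway between them; a seated shaft's axis is 58 mm above it, the iron's origin about 25 mm towards -x of it. y: left along the row; places are 70 mm apart.
- new_rack: New rack, fixed, empty: 6 mm steel wire over a drip tray 250 (x) by 330 mm (y). Rails along y at x = -85 and 85 mm, each with four notches at y = -105, -35, 35, 105 mm, 20 mm clear at the floor, 34 at the mouth; crests 118 mm high. Origin: centre of underside; x away from the robot, y left. A seated iron has its shaft's axis at z = 98 mm and its origin at x = -25 mm, handle to -x.
- jar: Bystander: empty squat glass jar with a metal twist cap, 72 mm wide, 90 mm tall, origin at the centre of its base. Not to be disturbed.

How it is judged:
At the end, for the whole second after the job is handed in: All four irons at rest in the new rack, one per notch pair in their old order, handles to the robot: each within 12 mm of its notch across, 18 mm forward to 25 mm back along, 5 mm of seated height and 0.12 rad of straight and level ((y of hook in the frame of new_rack between -0.117 and -0.093 m or y of hook in the frame of new_rack between -0.047 and -0.023 m or y of hook in the frame of new_rack between 0.023 and 0.047 m or y of hook in the frame of new_rack between 0.093 and 0.117 m) and x of new_rack in the frame of hook between 0.007 and 0.05 m and z of hook in the frame of new_rack between 0.093 and 0.103 m and angle between the x axis of each of hook, scraper, skewer, fork and the x axis of new_rack, either way round below 0.12 rad and angle between each of hook, scraper, skewer, fork's own z axis and vertical below 0.12 rad and linear speed of each of hook, scraper, skewer, fork below 0.02 m/s and angular speed of each of hook, scraper, skewer, fork below 0.2 rad/s and (y of scraper in the frame of new_rack between -0.117 and -0.093 m or y of scraper in the frame of new_rack between -0.047 and -0.023 m or y of scraper in the frame of new_rack between 0.023 and 0.047 m or y of scraper in the frame of new_rack between 0.093 and 0.117 m) and x of new_rack in the frame of scraper between 0.007 and 0.05 m and z of scraper in the frame of new_rack between 0.093 and 0.103 m and (y of skewer in the frame of new_rack between -0.117 and -0.093 m or y of skewer in the frame of new_rack between -0.047 and -0.023 m or y of skewer in the frame of new_rack between 0.023 and 0.047 m or y of skewer in the frame of new_rack between 0.093 and 0.117 m) and x of new_rack in the frame of skewer between 0.007 and 0.05 m and z of skewer in the frame of new_rack between 0.093 and 0.103 m and (y of fork in the frame of new_rack between -0.117 and -0.093 m or y of fork in the frame of new_rack between -0.047 and -0.023 m or y of fork in the frame of new_rack between 0.023 and 0.047 m or y of fork in the frame of new_rack between 0.093 and 0.117 m) and x of new_rack in the frame of fork between 0.007 and 0.05 m and z of fork in the frame of new_rack between 0.093 and 0.103 m and ((y of place_hook in the frame of place_scraper above 0 m and y of hook in the frame of scraper above 0.03 m) or (y of place_hook in the frame of place_scraper below 0 m and y of hook in the frame of scraper below -0.03 m)) and ((y of place_hook in the frame of place_skewer above 0 m and y of hook in the frame of skewer above 0.03 m) or (y of place_hook in the frame of place_skewer below 0 m and y of hook in the frame of skewer below -0.03 m)) and ((y of place_hook in the frame of place_fork above 0 m and y of hook in the frame of fork above 0.03 m) or (y of place_hook in the frame of place_fork below 0 m and y of hook in the frame of fork below -0.03 m)) and ((y of place_scraper in the frame of place_skewer above 0 m and y of scraper in the frame of skewer above 0.03 m) or (y of place_scraper in the frame of place_skewer below 0 m and y of scraper in the frame of skewer below -0.03 m)) and ((y of place_scraper in the frame of place_fork above 0 m and y of scraper in the frame of fork above 0.03 m) or (y of place_scraper in the frame of place_fork below 0 m and y of scraper in the frame of fork below -0.03 m)) and ((y of place_skewer in the frame of place_fork above 0 m and y of skewer in the frame of fork above 0.03 m) or (y of place_skewer in the frame of place_fork below 0 m and y of skewer in the frame of fork below -0.03 m))); the robot touches nothing.
It fails at once if an iron is tipped more than about 23 degrees out of level (angle between any of hook, scraper, skewer, fork's own z axis and vertical above 0.4 rad).
It fails at once if an iron is dropped (falls free, faster than 0.7 m/s, out of the fingers) ((linear speed of hook above 0.7 m/s and contact force between hook and the fingers below 0.1 N) or (linear speed of scraper above 0.7 m/s and contact force between scraper and the fingers below 0.1 N) or (linear speed of skewer above 0.7 m/s and contact force between skewer and the fingers below 0.1 N) or (linear speed of fork above 0.7 m/s and contact force between fork and the fingers below 0.1 N)).
It fails at once if the glass jar is pushed more than 25 mm (distance of jar from where it was at the start of the episode above 0.025 m).
It also fails if it takes over 128 s, if anything falls off the work surface, if the arm or the gripper's body presses on something with over 40 N, if the wrist force passes 120 N, or if a joint passes its speed limit or range.

ROBOT

A 6-joint arm with a two-finger parallel gripper is mounted at the origin on the work surface. World frame = base frame: x ahead of the robot, y to its left, z up, the work surface at z = 0. Lengths are in m, angles in rad, forces in N, time in s.
With the tool pointing down it reaches from about 0.4 to 0.825 m from the base axis. Payload 7 kg.
Tool frame: the origin (TCP) lies midway between the tips of the shut fingers; the grasp point (between the pads) lies 19 mm behind it; z points along the fingers, y is the direction in which the jaws open and shut (so a half turn about z gives the same grasp; the last joint's range is limited). The gripper opens to 88 mm and grips with 3 to 60 N. Pads are 19 mm wide; open, the fingers measure 130 mm over their backs; the gripper's body (78 mm by 193 mm) begins 47 mm behind the grasp point.
Start: joints at [-0.897, 0.359, 0.012, 0, -1.224, -0.288], TCP at [0.254, -0.625, 0.227] pointing down, gripper open.
Joint ranges: [-3.07, 3.07], [-1.43, 2.12], [-1.02, 1.25], [-3.03, 1.67], [-3.05, -0], [-3.03, 3.03]. Speed limits (rad/s): [2.39, 2.39, 3.01, 3.14, 3.14, 3.14].

INTERFACE

Orientations are given as [roll, pitch, yaw] about the fixed x, y, z axes, in that order (R = Rz(yaw) Ry(pitch) Rx(roll)).
In Python, from rig import r gives the robot as it stands.
- The arm moves only by the tool step_arm, never from a script. Its arguments are lists of equal length, an entry for each row: "delta_pos": the shift along the tool's x, y, z in m, a list of three; "dr": the turn, a rotation vector about the tool's x, y, z in degrees, a list of three; "hand": the gripper's target within -1 to 1 (fully open at 1, half-way at 0, shut at -1). In form: {"delta_pos": [[dx, dy, dz], ...], "dr": [[rx, ry, rz], ...], "hand": [hand, ...]}. A call has exactly 8 rows; each row shifts and turns the commanded pose from where the row before left it, along the tool's axes as they then stand; what a row does not reach is not made up. A row lasts 1/8 s, in which the tool goes at most 62.5 mm and 10.7 degrees, less where a joint would pass 70% of its speed; a pose out of reach is approached as far as the arm can. A call is refused whole if a number of a shift passes 0.0625 or a number of a turn 10.7, either way. A call with a gripper value outside its range is refused whole. The fingers move at their own pace and stop on an object; "grip_force" is the grip in N (left out, the last holds). Time passes only in rows, so rows that do not move let the fingers close, or fill a call up. It gives the time, the measured TCP pose, the force and the opening at its end, in the units of the state.
- r.observe(): the state, without advancing time (a new reading comes with each control period).
- r.capture(name): name is "side" or "top" or "wrist"; returns the picture (384x512x3 uint8, red, green, blue); there is no depth.
- r.camera_params(name): a dict with "K" (3x3 intrinsics, pixels), "R" (3x3) and "t" (3): a world point X has camera coordinates R X + t; the wrist camera has in their place "hand_eye" (4x4, takes a point from camera to tool coordinates, whose origin is the TCP and whose axes are the flange's). Camera axes: x right, y down, z forward; pixel columns grow to the right and rows downward; lengths in m; the calibration is good to about 2 mm. The wrist camera is an equidistant fisheye: a pixel r from the principal point sees the ray r / f radians off the axis. A picture is of the moment at which its call begins: read the wrist's pose just before it. camera_params takes no time and is no camera call.
- r.job_done(): hands the job in, once; it reports no verdict.
Trained networks look in the newest picture that a camera, given by its name, has taken for a name from the list of things; names that differ only in an ending like _2 or _b are one class to them, and where a whole thing is asked for, a point or a joint stands for the part that bears it (a point fixed in the world has none). Each returns a list of dicts, best first, with "score" (0 to 1); they miss things now and then, are a little off and sometimes report something else, mostly with a low value. They report only what shows in the picture. A call takes as long as a camera call.
- r.search_frame(target, camera): "rect" ([left, top, width, height] in pixels, round what is visible of it).
- r.silhouettes(target, camera): "mask" (384x512 bool, what is visible of it) and "rect" ([left, top, width, height] in pixels, round what is visible of it).
- r.landmark_of(target, camera): "at" ([column, row] in pixels: a listed point, or the origin of a listed thing).
The state is a dict: "t": time; "q": joint angles; "joint_velocities": joint speeds; "effort": joint torques, N m; "position": TCP position; "orientation": TCP orientation; "ft_force": force on the tool from outside, world axes, zero at the start; "wrist_torque": the same for the moment, N m; "width": finger opening in m.
Only numpy, scipy, OpenCV 4.12 (cv2) and the standard library are available. Lean on these libraries where they do the work, as an engineer would, in place of code of your own. Each camera call takes 0.05 s, during which the arm holds its last target. There are 200 camera calls.

## Working session

There is one attempt and no reset: what is moved stays moved. The work goes in short steps, Python scripts to look and compute and a tool call to move; the robot and the scene stay as the last step left them, time stands still between calls to the robot, and variables do not carry over. Pictures are saved under pics/ and viewed, about 12 in all and at most 16, crops included, and the job is handed in when it is done.

Besides the shell and the picture viewer there is one more tool, called after "Call:" as name(argument=value, ...) on one line, values as JSON. step_arm: Moves the arm, as the interface text tells. Its arguments: {"type":"object","properties":{"delta_pos":{"type":"array"},"dr":{"type":"array"},"hand":{"type":"array"},"grip_force":{"type":"number"}},"required":["delta_pos","dr","hand"]}

```bash
mkdir -p pics; ls; python3 - <<'E'
from rig import r
import cv2,numpy as np
print(r.observe())
for n in("side","top"):
    im=r.capture(n); cv2.imwrite(f"pics/{n}0.png",im[:,:,::-1])
    p=r.camera_params(n); print(n,{k:np.round(v,4).tolist() for k,v in p.items()})
    for t in["hook","scraper","skewer","fork","place_hook","place_scraper","place_skewer","place_fork","new_rack","jar"]:
        print(t,[(np.round(d["at"],1).tolist(),round(d["score"],2)) for d in r.landmark_of(t,n)][:3])
print({k:np.round(v,4).tolist() for k,v in r.camera_params("wrist").items()})
E
```

```text
pics
{'t': 0.0, 'q': array([-8.96918144e-01,  3.59391403e-01,  1.10836047e-02, -3.95699202e-04,
       -1.22409048e+00, -2.88098566e-01]), 'joint_velocities': array([-0.00057398, -0.00026517,  0.00213234, -0.0010857 , -0.00037149,
       -0.00072628]), 'effort': array([ 3.01761529e-04, -5.82709837e+01,  2.93050110e+01,  6.99681491e+00,
        6.75234071e-03, -1.76414642e-04]), 'position': array([ 0.25380015, -0.62494782,  0.22562232]), 'orientation': array([ 3.13995102e+00, -9.85610009e-05, -2.75594771e+00]), 'ft_force': array([ 1.07264726, -1.1354065 , -0.07436638]), 'wrist_torque': array([ 0.04839328, -0.00432848,  0.0372344 ]), 'width': 0.08744594485195252}
side {'K': [[408.791, 0.0, 255.4023], [0.0, 408.791, 192.2341], [0.0, 0.0, 1.0]], 'R': [[-0.7512, -0.6599, -0.0146], [-0.4509, 0.5292, -0.7188], [0.4821, -0.5334, -0.6951]], 't': [0.4765, 0.2611, 1.0418]}
hook [([246.0, 196.2], 0.58)]
scraper [([231.5, 209.7], 0.58)]
skewer [([188.2, 231.7], 0.63)]
fork [([206.7, 221.1], 0.66)]
place_hook [([187.9, 234.6], 0.59), ([229.1, 212.1], 0.27)]
place_scraper []
place_skewer [([185.4, 
[... 157 characters left out ...]
0, 385.0241, 193.1543], [0.0, 0.0, 1.0]], 'R': [[0.0082, -0.9999, 0.0107], [-0.9989, -0.0087, -0.0457], [0.0458, -0.0103, -0.9989]], 't': [0.0758, 0.5592, 1.1039]}
hook [([241.9, 192.3], 0.98)]
scraper [([219.4, 191.7], 0.6)]
skewer [([120.2, 194.6], 0.71), ([166.3, 178.4], 0.57)]
fork [([195.6, 182.2], 0.81)]
place_hook []
place_scraper []
place_skewer []
place_fork [([222.5, 187.7], 0.57)]
new_rack [([361.6, 172.7], 0.77), ([192.2, 181.5], 0.19)]
jar [([118.0, 194.0], 0.72)]
{'K': [[297.3186, 0.0, 252.7778], [0.0, 297.3186, 188.9957], [0.0, 0.0, 1.0]], 'hand_eye': [[-0.0001, -0.9689, -0.2476, 0.0658], [1.0, 0.0001, -0.001, -0.0001], [0.001, -0.2476, 0.9689, -0.1574], [0.0, 0.0, 0.0, 1.0]]}
```

```bash
python3 -c "
import cv2,numpy as np
a=cv2.imread('pics/side0.png');b=cv2.imread('pics/top0.png')
cv2.imwrite('pics/both0.png',cv2.resize(b,(800,600)))"
```

```text
(no output)
```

View pics/both0.png

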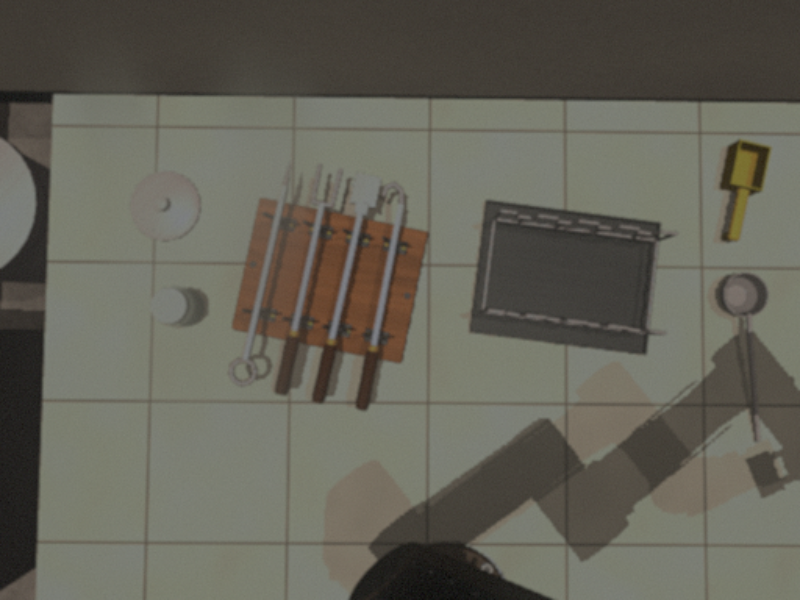

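View pics/side0.png

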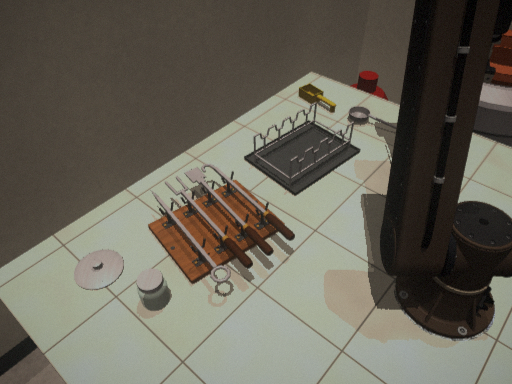

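The left-to-right order is skewer, fork, scraper, hook; the jar is left of the board at about (170,305) in the enlarged top view, and the rack is on the right, centred near (565,277). Next I'll measure the shaft lines in both views and make a zoomed crop of the rack.

```bash
cat >h.py <<'E'
from rig import r
import numpy as np,cv2
from scipy.spatial.transform import Rotation as Ro
def ray(n,uv):
    p=r.camera_params(n);K,R,t=map(np.array,(p["K"],p["R"],p["t"]))
    d=R.T@np.linalg.inv(K)@np.array([*uv,1.]);return -R.T@t,d
def atz(n,uv,z):
    o,d=ray(n,uv);return o+d*(z-o[2])/d[2]
def proj(n,X):
    p=r.camera_params(n);c=np.array(p["R"])@X+np.array(p["t"]);u=np.array(p["K"])@c;return u[:2]/u[2]
def tri(a,b):  # top px a, side px b
    o1,d1=ray("top",a);o2,d2=ray("side",b)
    s=np.linalg.lstsq(np.c_[d1,-d2],o2-o1,rcond=None)[0]
    p,q=o1+d1*s[0],o2+d2*s[1];return (p+q)/2,np.linalg.norm(p-q)
E
python3 - <<'E'
from h import *
for n in("top","side"):
    im=r.capture(n)
    for t in["hook","scraper","skewer","fork","new_rack","jar"]:
        for d in r.silhouettes(t,n)[:1]:
            m=d["mask"];np.save(f"pics/{n}_{t}.npy",m);ys,xs=np.nonzero(m)
            c=np.array([xs.mean(),ys.mean()]);w,v=np.linalg.eigh(np.cov(xs,ys));a=v[:,1]
            if n=="top" : 
                print(n,t,round(d["score"],2),[int(x) for x in d["rect"]],m.sum(),c.round(1),a.round(3), atz("top",c,.08).round(3))
            else: print(n,t,round(d["score"],2),d["rect"],m.sum(),c.round(1),a.round(3))
    if n=="top":
        a=cv2.resize(im[120:240,140:270],None,fx=5,fy=5,interpolation=3);b=cv2.resize(im[115:235,290:440],None,fx=5,fy=5,interpolation=3)
        for i,c in(("b",a),("r",b)): cv2.imwrite(f"pics/top_{i}.png",np.clip(c[:,:,::-1]*1.8,0,255).astype(np.uint8))
    else:
        c=cv2.resize(im[95:195,235:370],None,fx=5.5,fy=5.5,interpolation=3);cv2.imwrite("pics/side_r.png",np.clip(c[:,:,::-1]*1.8,0,255).astype(np.uint8))
E
```

```text
top hook 0.7 [226, 116, 31, 145] 852 [242.9 198.7] [-0.17   0.985] [0.54  0.122 0.08 ]
top scraper 0.7 [201, 112, 39, 145] 1104 [221.3 178.1] [-0.223  0.975] [0.596 0.182 0.08 ]
top skewer 0.77 [146, 111, 38, 133] 654 [168.4 182.4] [-0.212  0.977] [0.583 0.325 0.08 ]
top fork 0.57 [179, 104, 38, 148] 929 [194.6 184.1] [-0.212  0.977] [0.579 0.254 0.08 ]
top new_rack 0.58 [299, 126, 132, 105] 9927 [362.3 177.4] [-0.991 -0.133] [ 0.601 -0.204  0.08 ]
top jar 0.92 [95, 184, 35, 25] 758 [113.7 196.6] [-0.998 -0.066] [0.543 0.473 0.08 ]
side hook 0.58 [200.4, 159.9, 94.4, 82.9] 673 [253.4 203.4] [-0.756 -0.654]
side scraper 0.65 [185.3, 165.9, 88.9, 89.7] 859 [230.3 211.5] [0.697 0.717]
side skewer 0.77 [154.9, 195.8, 74.3, 90.4] 774 [197.5 246.7] [0.631 0.775]
side fork 0.87 [164.6, 175.6, 89.3, 93.5] 741 [212.2 224. ] [0.671 0.742]
side new_rack 0.84 [245.3, 103.8, 115.9, 90.0] 4845 [301.9 154.3] [-0.978  0.208]
side jar 0.63 [135.0, 271.9, 34.2, 40.6] 1062 [152.8 289.7] [0.295 0.956]
```

View pics/top_r.png

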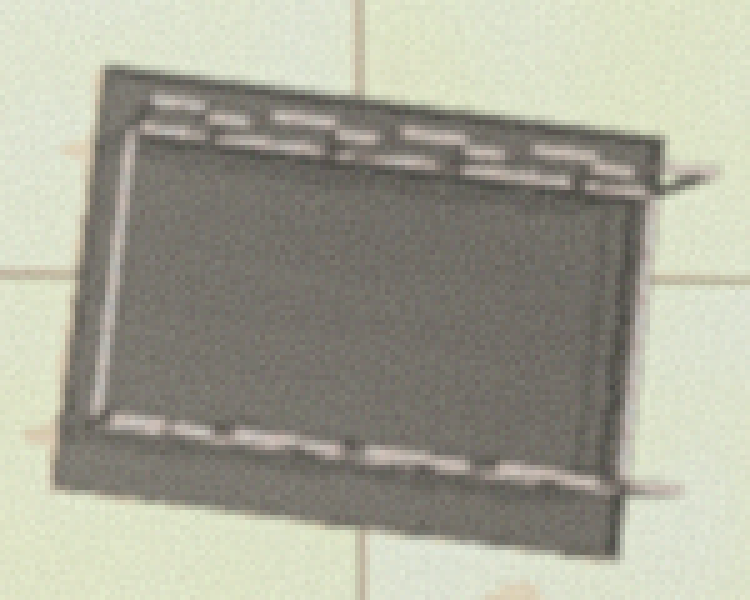

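View pics/top_b.png

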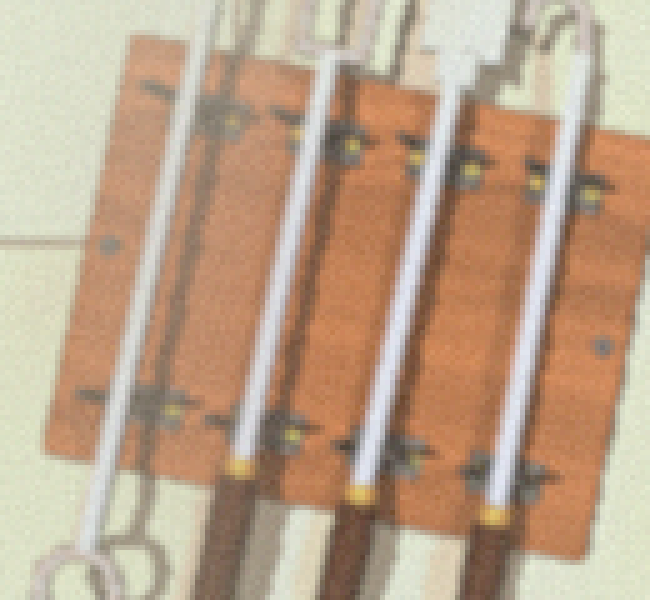

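View pics/side_r.png

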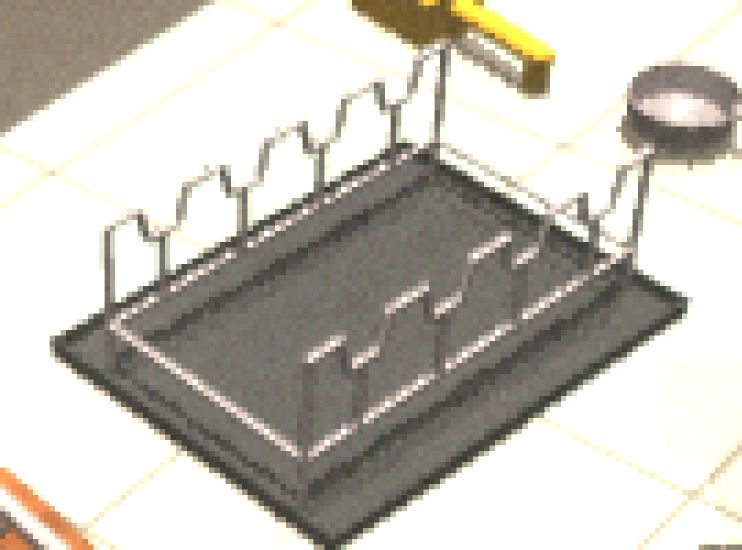

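The rack is empty. In the rack crop (5x), the tray corners are at (107,67), (663,138), (617,558) and (55,487). The board crop shows all four shafts seated, with a bracket pair at each end. Now I'll fit the rack pose, and shaft heights from the consistency between the two views.

```bash
cat >>h.py <<'E'
# shaft end points picked in top_b crop (x5, offset 140,120): front(far), rear(near)
SH=dict(skewer=[(207,20),(92,535)],fork=[(328,70),(243,455)],scraper=[(450,90),(361,482)],hook=[(579,70),(494,500)])
SH={k:[(np.array(p)+.5)/5-.5+[140,120] for p in v] for k,v in SH.items()}
E
python3 - <<'E'
from h import *
from scipy.optimize import least_squares
tc=[(np.array(p)+.5)/5-.5+[290,115] for p in[(107,67),(663,138),(617,558),(55,487)]]
loc=np.array([[.125,.165],[.125,-.165],[-.125,-.165],[-.125,.165]])
def f(p,z=None):
    z=p[3] if z is None else z
    c,s=np.cos(p[2]),np.sin(p[2]);W=loc@np.array([[c,s],[-s,c]])+p[:2]
    return np.concatenate([proj("top",np.array([*w,z]))-q for w,q in zip(W,tc)])
for z in(None,.0,.015):
    s=least_squares(lambda p:f(p,z),[.6,-.2,-.1,.01]);print("rack",s.x.round(4),s.fun.round(1))
P=s.x
sp=lambda p:(np.array(p)+.5)/5.5-.5+[235,95]
for a,b in(((107,228),(445,45)),((308,360),(645,152))):
    w=[atz("side",sp(p),.116) for p in(a,b)];m=(w[0]+w[1])/2
    print("rail",np.round(w,4).tolist(),m.round(4),"yaw",np.arctan2(-(w[0]-w[1])[0],(w[0]-w[1])[1]),
      np.linalg.norm(w[0]-w[1]), Ro.from_euler("z",-P[2]).apply(m-[P[0],P[1],0]).round(4))
for k,(a,b) in SH.items():
    m=np.load(f"pics/side_{k}.npy");ys,xs=np.nonzero(m)
    out=[]
    for z in(.06,.07,.08,.09,.1):
        A,B=atz("top",a,z),atz("top",b,z);u,v=proj("side",A),proj("side",B);d=(v-u)/np.linalg.norm(v-u)
        q=np.c_[xs,ys]-u;s_=q@d;n=q@[-d[1],d[0]];L=np.linalg.norm(v-u);i=(s_>.25*L)&(s_<.95*L)
        out.append(round(float(np.median(n[i])),2))
    A,B=atz("top",a,.08),atz("top",b,.08)
    print(k,out,A.round(4),B.round(4),"yaw",np.arctan2(*(A-B)[[1,0]]).round(4),np.linalg.norm(A-B).round(3))
bc=[(np.array(p)+.5)/5-.5+[140,120] for p in[(133,37),(650,135),(582,560),(43,453)]]
print("board",np.round([atz("top",p,.02) for p in bc],3).tolist())
br=[[(p+.5)/5-.5 for p in np.array(q)]for q in[]]
E
```

```text
rack [ 0.6093 -0.2231 -0.1184  0.0056] [ 0.1 -0.2 -0.2 -0.1 -0.1  0.2  0.2  0.1]
rack [ 0.6098 -0.2247 -0.1184  0.01  ] [ 0.3  0.  -0.5  0.  -0.3 -0.   0.5 -0. ]
rack [ 0.6085 -0.2205 -0.1183  0.01  ] [-0.4 -0.6  0.3 -0.4  0.3  0.6 -0.3  0.4]
rail [[0.7093, -0.0812, 0.116], [0.6727, -0.3775, 0.116]] [ 0.691  -0.2293  0.116 ] yaw -0.12289177199436152 0.29859517080913284 [0.083 0.001 0.116]
rail [[0.5418, -0.0609, 0.116], [0.5064, -0.3558, 0.116]] [ 0.5241 -0.2083  0.116 ] yaw -0.1193921453772254 0.2970112982160633 [-0.0852  0.0021  0.116 ]
skewer [-3.42, -1.39, 0.61, 2.65, 4.72] [0.7444 0.2939 0.08  ] [0.4626 0.3511 0.08  ] yaw -0.2002 0.288
fork [-3.55, -1.61, 0.37, 2.34, 4.3] [0.7175 0.2273 0.08  ] [0.5065 0.2703 0.08  ] yaw -0.201 0.215
scraper [-3.79, -1.95, -0.04, 1.9, 3.86] [0.7071 0.1604 0.08  ] [0.4924 0.2062 0.08  ] yaw -0.2099 0.22
hook [-3.56, -1.75, 0.08, 1.91, 3.79] [0.7189 0.0899 0.08  ] [0.4832 0.134  0.08  ] yaw -0.185 0.24
board [[0.748, 0.348, 0.02], [0.694, 0.048, 0.02], [0.448, 0.086, 0.02], [0.507, 0.395, 0.02]]
```

```bash
cat >>h.py <<'E'
def plan(x,y,z,yaw,n):
    """rows from the measured pose to a tool-down pose; prints tool-axis shifts (mm) & turn (deg)"""
    s=r.observe();R0=Ro.from_euler("xyz",s["orientation"]);R1=Ro.from_euler("xyz",[np.pi,0,yaw])
    w=(R0.inv()*R1).as_rotvec()/n;d=(np.array([x,y,z])-s["position"])/n
    print("t",round(s["t"],2),"per-row turn deg",np.degrees(w).round(2))
    for i in range(n): print((R0*Ro.from_rotvec(w*i)).inv().apply(d).round(4).tolist())
E
python3 - <<'E'
from h import *
plan(.5,.2,.33,2.94,16)
E
```

```text
t 1.8 per-row turn deg [ 0.  -0.   2.1]
[-0.0337, 0.042, -0.0065]
[-0.0321, 0.0432, -0.0065]
[-0.0305, 0.0444, -0.0065]
[-0.0288, 0.0455, -0.0065]
[-0.0271, 0.0465, -0.0065]
[-0.0254, 0.0474, -0.0065]
[-0.0237, 0.0483, -0.0065]
[-0.0219, 0.0492, -0.0065]
[-0.0201, 0.05, -0.0065]
[-0.0182, 0.0507, -0.0065]
[-0.0163, 0.0513, -0.0065]
[-0.0144, 0.0519, -0.0065]
[-0.0125, 0.0523, -0.0065]
[-0.0106, 0.0528, -0.0065]
[-0.0087, 0.0531, -0.0065]
[-0.0067, 0.0534, -0.0065]
```

Call:
step_arm(delta_pos=[[-0.034,0.042,-0.013],[-0.032,0.043,-0.013],[-0.03,0.044,-0.013],[-0.029,0.045,-0.013],[-0.027,0.047,-0.013],[-0.025,0.047,-0.013],[-0.024,0.048,-0.013],[-0.022,0.049,-0.013]], dr=[[0,0,2.1],[0,0,2.1],[0,0,2.1],[0,0,2.1],[0,0,2.1],[0,0,2.1],[0,0,2.1],[0,0,2.1]], hand=[0,0,0,0,0,0,0,0], grip_force=40)

```text
t: 2.8
position: [0.3772, -0.2126, 0.3314]
orientation: [-3.141, 0.001, -3.05]
ft_force: [1.7, -0.5, 0.2]
width: 0.0442
```

Call:
step_arm(delta_pos=[[-0.02,0.05,0],[-0.018,0.051,0],[-0.016,0.051,0],[-0.014,0.052,0],[-0.0125,0.052,0],[-0.0106,0.053,0],[-0.0087,0.053,0],[-0.0067,0.053,0]], dr=[[0,0,2.1],[0,0,2.1],[0,0,2.1],[0,0,2.1],[0,0,2.1],[0,0,2.1],[0,0,2.1],[0,0,2.1]], hand=[0,0,0,0,0,0,0,0])

```text
t: 3.8
position: [0.4989, 0.2001, 0.3309]
orientation: [3.141, 0.001, 2.94]
ft_force: [0.6, -0.1, 0.3]
width: 0.0437
```

Call:
step_arm(delta_pos=[[0,0,0],[0,0,0],[0,0,0],[0,0,0],[0,0,0],[0,0,0],[0,0,0],[0,0,0]], dr=[[0,0,0],[0,0,0],[0,0,0],[0,0,0],[0,0,0],[0,0,0],[0,0,0],[0,0,0]], hand=[0,0,0,0,0,0,0,0])

```text
t: 4.8
position: [0.4987, 0.1982, 0.3306]
orientation: [3.142, 0.0, 2.941]
ft_force: [0.6, -0.0, -0.1]
width: 0.0439
```

```bash
cat >>h.py <<'E'
def wpose():
    s=r.observe();T=np.eye(4);T[:3,:3]=Ro.from_euler("xyz",s["orientation"]).as_matrix();T[:3,3]=s["position"]
    p=r.camera_params("wrist");return T@np.array(p["hand_eye"]),np.array(p["K"])
def watz(uv,z,T,K):
    a=(np.asarray(uv,float)-K[:2,2])/K[0,0];th=np.linalg.norm(a)
    d=T[:3,:3]@np.array([*(a/th*np.sin(th)),np.cos(th)]);o=T[:3,3];return o+d*(z-o[2])/d[2]
def rectify(im,T,K,x0,x1,y0,y1,z,m=.001):
    """top-down map of plane z: rows go down from x1, columns go right from y1; m metres per pixel"""
    X,Y=np.meshgrid(np.arange(x1,x0,-m),np.arange(y1,y0,-m),indexing="ij")
    P=(np.stack([X,Y,np.full_like(X,z)],-1)-T[:3,3])@T[:3,:3]
    rr=np.hypot(P[...,0],P[...,1]);f=K[0,0]*np.arctan2(rr,P[...,2])/rr
    return cv2.remap(im,(P[...,0]*f+K[0,2]).astype(np.float32),(P[...,1]*f+K[1,2]).astype(np.float32),1)
E
python3 - <<'E'
from h import *
T,K=wpose();im=r.capture("wrist");np.savez("pics/w1.npz",im=im,T=T,K=K)
s=r.observe();print(s["t"],s["position"],s["orientation"],s["width"],s["q"].round(2))
m=rectify(im,T,K,.36,.78,.03,.43,.078,.0007)
cv2.imwrite("pics/w1.png",np.clip(m[:,:,::-1]*1.6,0,255).astype(np.uint8))
E
```

```text
4.85 [0.4986612  0.19820968 0.33052082] [-3.14155841e+00 -6.83344797e-05  2.94104633e+00] 0.044014672641084995 [ 0.74  0.08 -0.12 -0.   -1.38 -2.52]
```

View pics/w1.png

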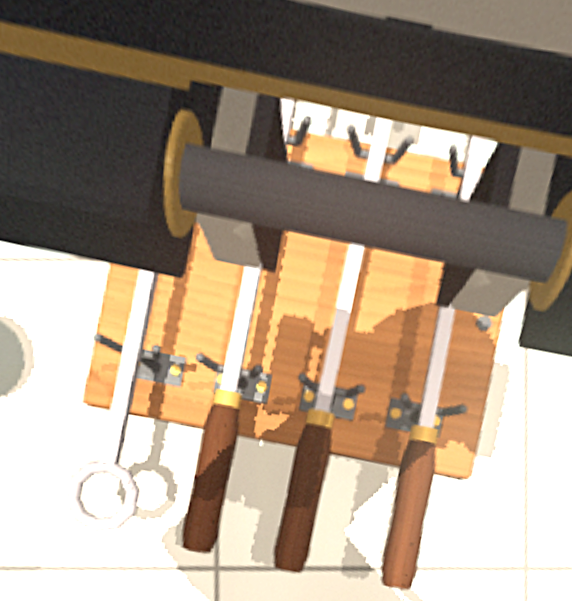

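The wrist view confirms the rear shaft ends to within about 1 mm of the top view; ferrules are at map px (425,427), (321,412) and (228,392), and the ring centre is at (107,494). I'll start with the hook.

```bash
python3 - <<'E'
from h import *
plan(.559,.119,.11,2.953,8)
E
```

```text
t 4.85 per-row turn deg [-0.   -0.   -0.09]
[-0.0094, -0.0082, 0.0276]
[-0.0094, -0.0082, 0.0276]
[-0.0093, -0.0082, 0.0276]
[-0.0093, -0.0082, 0.0276]
[-0.0093, -0.0083, 0.0276]
[-0.0093, -0.0083, 0.0276]
[-0.0093, -0.0083, 0.0276]
[-0.0093, -0.0083, 0.0276]
```

Call:
step_arm(delta_pos=[[-0.0125,-0.011,0.02],[-0.0125,-0.011,0.03],[-0.0125,-0.011,0.035],[-0.0125,-0.011,0.035],[-0.0125,-0.011,0.035],[-0.0122,-0.0108,0.035],[0,0,0.031],[0,0,0]], dr=[[0,0,-0.1],[0,0,-0.1],[0,0,-0.1],[0,0,-0.1],[0,0,-0.1],[0,0,-0.1],[0,0,-0.1],[0,0,0]], hand=[0,0,0,0,0,0,0,0])

```text
t: 5.85
position: [0.5577, 0.1181, 0.1073]
orientation: [-3.138, -0.004, 2.953]
ft_force: [0.1, 0.6, 0.9]
width: 0.0441
```

```bash
python3 - <<'E'
from h import *
T,K=wpose();im=r.capture("wrist");print(r.observe()["position"])
cv2.imwrite("pics/w2.png",np.clip(im[:,:,::-1]*1.6,0,255).astype(np.uint8))
E
```

```text
[0.55885071 0.11881271 0.10918189]
```

View pics/w2.png

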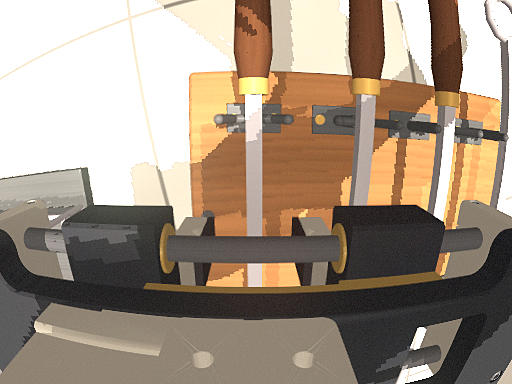

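The hook shaft sits centred between the fingers (column 254; fingers at 192 and 315). I'll go down, close and lift.

Call:
step_arm(delta_pos=[[0,0,0.02],[0,0,0.02],[0,0,0.01],[0,0,0],[0,0,0],[0,0,0],[0,0,0],[0,0,0]], dr=[[0,0,0],[0,0,0],[0,0,0],[0,0,0],[0,0,0],[0,0,0],[0,0,0],[0,0,0]], hand=[0,0,0,0,-1,-1,-1,-1])

```text
t: 6.9
position: [0.5591, 0.1191, 0.0597]
orientation: [3.141, 0.0, 2.953]
ft_force: [0.6, 2.5, -0.2]
width: 0.0093
```

Call:
step_arm(delta_pos=[[0,0,0],[0,0,-0.003],[0,0,-0.008],[0,0,-0.015],[0,0,-0.02],[0,0,-0.025],[0,0,-0.025],[0,0,-0.004]], dr=[[0,0,0],[0,0,0],[0,0,0],[0,0,0],[0,0,0],[0,0,0],[0,0,0],[0,0,0]], hand=[-1,-1,-1,-1,-1,-1,-1,-1])

```text
t: 7.9
position: [0.5602, 0.1196, 0.1622]
orientation: [3.139, 0.003, 2.953]
ft_force: [0.1, 0.6, -3.7]
width: 0.0094
```

```bash
python3 - <<'E'
from h import *
s=r.observe();print(s["ft_force"],s["wrist_torque"],s["width"],s["position"])
plan(.569,-.323,.17,np.pi-.119,8)
E
```

```text
[ 0.0748697   0.62051988 -3.67299289] [-0.00106974 -0.07353479  0.05801728] 0.009427682676653977 [0.56022204 0.11960643 0.16221386]
t 7.9 per-row turn deg [ 0.02  0.03 -0.5 ]
[-0.0114, -0.0541, -0.0011]
[-0.011, -0.0542, -0.0011]
[-0.0105, -0.0543, -0.0011]
[-0.01, -0.0544, -0.001]
[-0.0096, -0.0545, -0.001]
[-0.0091, -0.0546, -0.001]
[-0.0086, -0.0547, -0.001]
[-0.0081, -0.0547, -0.001]
```

Call:
step_arm(delta_pos=[[-0.003,-0.01,-0.003],[-0.006,-0.025,-0.003],[-0.009,-0.04,-0.002],[-0.009,-0.045,0],[-0.009,-0.045,0],[-0.008,-0.045,0],[-0.008,-0.045,0],[-0.008,-0.045,0]], dr=[[0,0,-0.4],[0,0,-0.4],[0,0,-0.4],[0,0,-0.4],[0,0,-0.4],[0,0,-0.4],[0,0,-0.4],[0,0,-0.4]], hand=[-1,-1,-1,-1,-1,-1,-1,-1])

```text
t: 8.9
position: [0.5695, -0.1887, 0.1663]
orientation: [-3.142, -0.002, 3.009]
ft_force: [-0.4, -0.4, -3.3]
width: 0.0095
```

Call:
step_arm(delta_pos=[[-0.007,-0.045,0],[-0.006,-0.04,0],[-0.004,-0.03,0],[-0.002,-0.015,0],[-0.001,-0.006,0],[0,0,0],[0,0,0],[0,0,0]], dr=[[0,0,-0.4],[0,0,-0.3],[0,0,-0.1],[0,0,0],[0,0,0],[0,0,0],[0,0,0],[0,0,0]], hand=[-1,-1,-1,-1,-1,-1,-1,-1])

```text
t: 9.9
position: [0.5736, -0.3234, 0.1678]
orientation: [3.142, 0.0, 3.024]
ft_force: [0.4, 1.4, -2.6]
width: 0.0092
```

```bash
python3 - <<'E'
from h import *
T,K=wpose();im=r.capture("wrist");np.savez("pics/w3.npz",im=im,T=T,K=K)
s=r.observe();print(s["ft_force"],s["wrist_torque"],s["width"],s["position"],s["orientation"])
plan(.569,-.323,.17,np.pi-.119,1)
cv2.imwrite("pics/w3.png",np.clip(im[:,:,::-1]*1.6,0,255).astype(np.uint8))
m=r.capture("top")
cv2.imwrite("pics/t3.png",np.clip(cv2.resize(m[110:250,280:460],None,fx=4,fy=4,interpolation=3)[:,:,::-1]*1.7,0,255).astype(np.uint8))
E
```

```text
[-0.25203606 -0.58270076 -3.02937977] [-0.0212016  -0.05130572 -0.0365683 ] 0.00939283113744705 [ 0.57359463 -0.32348026  0.16781688] [3.14156153e+00 3.52263107e-04 3.02392921e+00]
t 9.95 per-row turn deg [0.   0.02 0.08]
[0.0046, -0.0001, -0.0022]
```

View pics/w3.png

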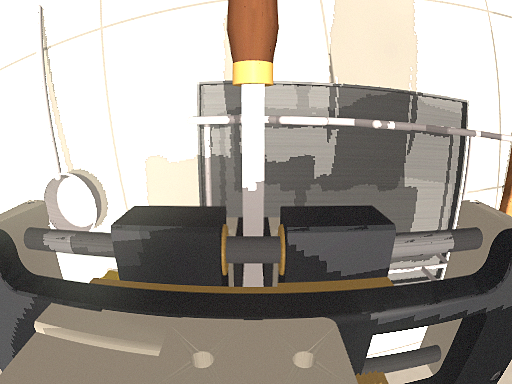

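```bash
python3 - <<'E'
from h import *
d=np.load("pics/w3.npz")
a=[rectify(d["im"],d["T"],d["K"],.46,.55,-.41,-.01,z,.0005) for z in(.115,.09)]
cv2.imwrite("pics/w3r.png",np.clip(np.vstack(a)[:,:,::-1]*1.4,0,255).astype(np.uint8))
E
```

```text
(no output)
```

View pics/w3r.png

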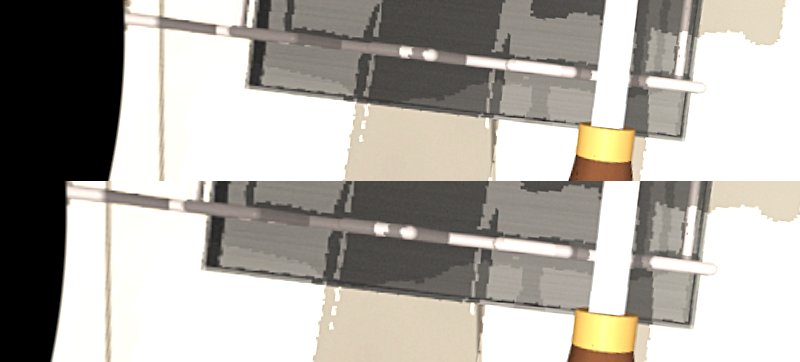

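```bash
python3 - <<'E'
from h import *
d=np.load("pics/w3.npz");T,K=d["T"],d["K"];s=r.observe()
for uv in((253,84),(253,61)):
    p=watz(uv,.187,T,K);l=Ro.from_euler("z",.119).apply(p-s["position"]);print(p.round(4),l.round(4))
s=r.observe();print(s["wrist_torque"],s["ft_force"])
E
```

```text
[ 0.4942 -0.3139  0.187 ] [-0.08    0.0002  0.0192]
[ 0.4833 -0.3126  0.187 ] [-0.091   0.0002  0.0192]
[-0.08474189 -0.09524148  0.02162678] [ 0.27107382 -0.56365871 -3.08023981]
```

Call:
step_arm(delta_pos=[[0.002,0,0.005],[0,0,0.013],[0,0,0.015],[0,0,0.015],[0,0,0.015],[0,0,0.012],[0,0,0.006],[0,0,0.002]], dr=[[0,0,0.08],[0,0,0],[0,0,0],[0,0,0],[0,0,0],[0,0,0],[0,0,0],[0,0,0]], hand=[-1,-1,-1,-1,-1,-1,-1,-1])

```text
t: 11.0
position: [0.5714, -0.324, 0.0842]
orientation: [-3.142, -0.0, 3.022]
ft_force: [0.7, -0.3, -2.8]
width: 0.0093
```

Call:
step_arm(delta_pos=[[0,0,0],[0,0,0],[0,0,0.001],[0,0,0.001],[0,0,0.001],[0,0,0.001],[0,0,0],[0,0,0]], dr=[[0,0,0],[0,0,0],[0,0,0],[0,0,0],[0,0,0],[0,0,0],[0,0,0],[0,0,0]], hand=[-1,-1,-1,-1,-1,-1,-1,-1])

```text
t: 12.0
position: [0.5714, -0.3239, 0.0805]
orientation: [3.142, -0.0, 3.022]
ft_force: [-0.2, 0.7, -2.9]
width: 0.0094
```

Call:
step_arm(delta_pos=[[0,0,0.0005],[0,0,0.0005],[0,0,0.0005],[0,0,0.0005],[0,0,0.0005],[0,0,0],[0,0,0],[0,0,0]], dr=[[0,0,0],[0,0,0],[0,0,0],[0,0,0],[0,0,0],[0,0,0],[0,0,0],[0,0,0]], hand=[-1,-1,-1,-1,-1,-1,-1,-1])

```text
t: 13.0
position: [0.5716, -0.324, 0.0796]
orientation: [-3.141, 0.001, 3.022]
ft_force: [-3.6, 3.6, 9.2]
width: 0.0099
```

Upward contact force at z ≈ 0.0796 matches the seated height. I'll unload, release and rise.

Call:
step_arm(delta_pos=[[0,0,-0.001],[0,0,0],[0,0,0],[0,0,0],[0,0,0],[0,0,-0.015],[0,0,-0.03],[0,0,-0.035]], dr=[[0,0,0],[0,0,0],[0,0,0],[0,0,0],[0,0,0],[0,0,0],[0,0,0],[0,0,0]], hand=[-1,0,0,0,0,0,0,0])

```text
t: 14.0
position: [0.5713, -0.324, 0.1606]
orientation: [-3.141, -0.0, 3.022]
ft_force: [0.5, -0.3, 0.4]
width: 0.0441
```

```bash
python3 - <<'E'
from h import *
s=r.observe();print(s["t"],s["ft_force"],s["wrist_torque"],s["width"],s["position"])
T,K=wpose();im=r.capture("wrist");m=r.capture("top");m2=r.capture("side")
a=rectify(im,T,K,.36,.56,-.41,-.16,.098,.0006)
b=cv2.resize(m[110:250,290:430],(466,466),interpolation=3);a=cv2.resize(a,(400,320))
c=cv2.resize(m2[95:195,260:370],(334,300),interpolation=3)
o=np.zeros((600,800,3),np.uint8);o[:466,:466]=b;o[:300,466:]=c;o[300:,400:][:, :400]=a[:300]
cv2.imwrite("pics/p4.png",np.clip(o[:,:,::-1]*1.5,0,255).astype(np.uint8))
plan(.570,.189,.155,np.pi-.203,8)
E
```

```text
14.0 [ 0.48750771 -0.31904879  0.42792358] [-0.07035759 -0.10726253 -0.01588607] 0.04408900467268269 [ 0.57125606 -0.32395078  0.16057502]
t 14.15 per-row turn deg [-0.01  0.04  0.6 ]
[0.008, 0.0637, 0.0008]
[0.0087, 0.0636, 0.0009]
[0.0094, 0.0635, 0.0009]
[0.01, 0.0634, 0.0009]
[0.0107, 0.0633, 0.0009]
[0.0113, 0.0632, 0.0009]
[0.012, 0.0631, 0.0009]
[0.0126, 0.0629, 0.0009]
```

View pics/p4.png

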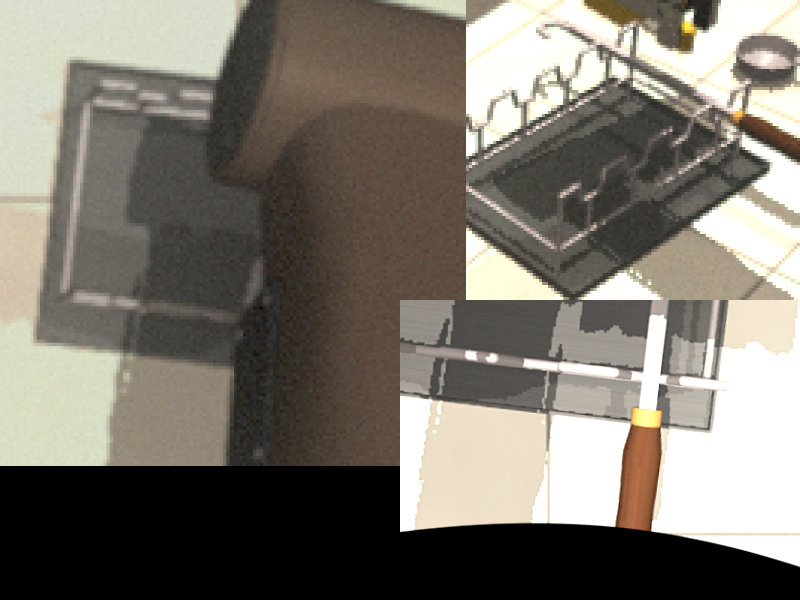

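The hook is seated in the rightmost notch pair, straight, with its ferrule about 20 mm clear of the front rail. The unloaded torque reading shows the torque offset is just drift. Next is the scraper.

Call:
step_arm(delta_pos=[[0.004,0.03,0],[0.007,0.05,0],[0.009,0.06,0],[0.0095,0.06,0],[0.01,0.06,0],[0.0105,0.06,0],[0.011,0.06,0],[0.012,0.06,0]], dr=[[0,0,0.6],[0,0,0.6],[0,0,0.6],[0,0,0.6],[0,0,0.6],[0,0,0.6],[0,0,0.6],[0,0,0.6]], hand=[0,0,0,0,0,0,0,0])

```text
t: 15.15
position: [0.5689, 0.1241, 0.1592]
orientation: [-3.142, -0.0, 2.938]
ft_force: [1.4, 0.2, 0.1]
width: 0.0437
```

Call:
step_arm(delta_pos=[[0.008,0.045,0],[0.002,0.02,0],[0,0.002,0],[0,0,0],[0,0,0],[0,0,0],[0,0,0],[0,0,0]], dr=[[0,0,0],[0,0,0],[0,0,0],[0,0,0],[0,0,0],[0,0,0],[0,0,0],[0,0,0]], hand=[0,0,0,0,0,0,0,0])

```text
t: 16.15
position: [0.5732, 0.1896, 0.1591]
orientation: [3.142, 0.0, 2.937]
ft_force: [0.9, 0.7, -0.1]
width: 0.0439
```

```bash
python3 - <<'E'
from h import *
plan(.570,.189,.059,np.pi-.203,1)
E
```

```text
t 16.15 per-row turn deg [ 0.01  0.   -0.06]
[0.003, -0.0012, 0.1001]
```

Call:
step_arm(delta_pos=[[0.003,-0.001,0.015],[0,0,0.025],[0,0,0.03],[0,0,0.02],[0,0,0.01],[0,0,0],[0,0,0],[0,0,0]], dr=[[0,0,0],[0,0,0],[0,0,0],[0,0,0],[0,0,0],[0,0,0],[0,0,0],[0,0,0]], hand=[0,0,0,0,0,0,-1,-1])

```text
t: 17.15
position: [0.5704, 0.1897, 0.06]
orientation: [3.14, 0.001, 2.938]
ft_force: [0.2, -0.8, 1.0]
width: 0.0292
```

Call:
step_arm(delta_pos=[[0,0,0],[0,0,0],[0,0,-0.003],[0,0,-0.008],[0,0,-0.02],[0,0,-0.03],[0,0,-0.035],[0,0,-0.015]], dr=[[0,0,0],[0,0,0],[0,0,0],[0,0,0],[0,0,0],[0,0,0],[0,0,0],[0,0,0]], hand=[-1,-1,-1,-1,-1,-1,-1,-1])

```text
t: 18.15
position: [0.5707, 0.1899, 0.1724]
orientation: [3.139, 0.002, 2.938]
ft_force: [0.3, -0.1, -4.3]
width: 0.0094
```

```bash
cat >>h.py <<'E'
def rk(lx,ly): return Ro.from_euler("z",-.119).apply([lx,ly,0])[:2]+[.608,-.222]
E
python3 - <<'E'
from h import *
print(rk(-.030,-.035),rk(-.03,.035),rk(-.03,.105))
plan(*rk(-.030,-.035),.168,np.pi-.119,8)
T,K=wpose();im=r.capture("wrist");np.savez("pics/w5.npz",im=im,T=T,K=K)
cv2.imwrite("pics/w5.png",np.clip(im[:,:,::-1]*1.6,0,255).astype(np.uint8))
E
```

```text
[ 0.57405699 -0.25319089] [ 0.58236734 -0.18368595] [ 0.5906777 -0.114181 ]
t 18.15 per-row turn deg [ 0.01  0.02 -0.61]
[-0.0116, -0.0542, 0.0005]
[-0.011, -0.0543, 0.0005]
[-0.0105, -0.0544, 0.0005]
[-0.0099, -0.0545, 0.0005]
[-0.0093, -0.0546, 0.0005]
[-0.0087, -0.0547, 0.0005]
[-0.0082, -0.0548, 0.0005]
[-0.0076, -0.0549, 0.0005]
```

View pics/w5.png

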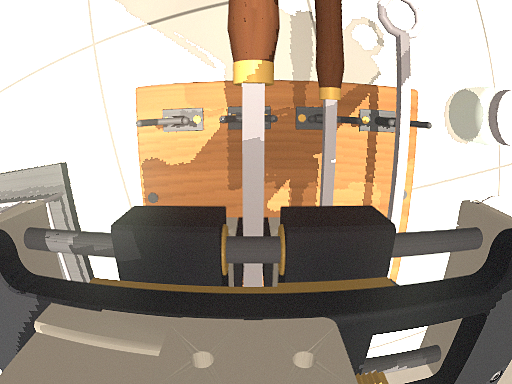

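The scraper is held level, with its ferrule at row 83 as with the hook. I'll carry it to its notch pair.

Call:
step_arm(delta_pos=[[-0.003,-0.01,0],[-0.006,-0.025,0],[-0.009,-0.04,0],[-0.011,-0.045,0],[-0.01,-0.045,0],[-0.009,-0.045,0],[-0.009,-0.045,0],[-0.008,-0.045,0]], dr=[[0,0,-0.4],[0,0,-0.5],[0,0,-0.5],[0,0,-0.5],[0,0,-0.5],[0,0,-0.5],[0,0,-0.5],[0,0,-0.5]], hand=[-1,-1,-1,-1,-1,-1,-1,-1])

```text
t: 19.2
position: [0.5819, -0.1193, 0.168]
orientation: [-3.141, -0.003, 3.006]
ft_force: [1.9, -0.2, -3.7]
width: 0.0097
```

Call:
step_arm(delta_pos=[[-0.006,-0.045,0],[-0.004,-0.04,0],[-0.002,-0.03,0],[0,-0.015,0],[0,-0.006,0],[0,0,0],[0,0,0],[0,0,0]], dr=[[0,0,-0.4],[0,0,-0.4],[0,0,-0.2],[0,0,0],[0,0,0],[0,0,0],[0,0,0],[0,0,0]], hand=[-1,-1,-1,-1,-1,-1,-1,-1])

```text
t: 20.2
position: [0.5781, -0.253, 0.1702]
orientation: [3.141, 0.0, 3.024]
ft_force: [-0.5, 0.2, -3.5]
width: 0.0094
```

```bash
python3 - <<'E'
from h import *
plan(*rk(-.030,-.035),.0795,np.pi-.119,1)
E
```

```text
t 20.2 per-row turn deg [0.01 0.02 0.1 ]
[0.0041, -0.0007, 0.0907]
```

Call:
step_arm(delta_pos=[[0.004,-0.0005,0.006],[0,0,0.013],[0,0,0.016],[0,0,0.017],[0,0,0.015],[0,0,0.012],[0,0,0.006],[0,0,0.002]], dr=[[0,0,0.1],[0,0,0],[0,0,0],[0,0,0],[0,0,0],[0,0,0],[0,0,0],[0,0,0]], hand=[-1,-1,-1,-1,-1,-1,-1,-1])

```text
t: 21.2
position: [0.5739, -0.2538, 0.0828]
orientation: [-3.141, -0.0, 3.022]
ft_force: [-0.4, -0.6, -2.8]
width: 0.0098
```

Call:
step_arm(delta_pos=[[0,0,0.001],[0,0,0.001],[0,0,0.001],[0,0,0.0005],[0,0,0.0005],[0,0,0],[0,0,0],[0,0,0]], dr=[[0,0,0],[0,0,0],[0,0,0],[0,0,0],[0,0,0],[0,0,0],[0,0,0],[0,0,0]], hand=[-1,-1,-1,-1,-1,-1,-1,-1])

```text
t: 22.2
position: [0.574, -0.2538, 0.0794]
orientation: [-3.141, 0.0, 3.022]
ft_force: [-1.4, 0.5, 2.9]
width: 0.0095
```

Contact at 0.0794. Release and rise.

Call:
step_arm(delta_pos=[[0,0,0],[0,0,0],[0,0,0],[0,0,0],[0,0,0],[0,0,-0.015],[0,0,-0.03],[0,0,-0.035]], dr=[[0,0,0],[0,0,0],[0,0,0],[0,0,0],[0,0,0],[0,0,0],[0,0,0],[0,0,0]], hand=[-1,0,0,0,0,0,0,0])

```text
t: 23.2
position: [0.5737, -0.2538, 0.1606]
orientation: [-3.141, -0.0, 3.022]
ft_force: [0.1, 0.0, -0.5]
width: 0.0435
```

```bash
python3 - <<'E'
from h import *
plan(.584,.2545,.159,np.pi-.201,10)
E
```

```text
t 23.2 per-row turn deg [-0.   -0.    0.46]
[0.0051, 0.0506, 0.0001]
[0.0055, 0.0505, 0.0001]
[0.0059, 0.0505, 0.0002]
[0.0063, 0.0505, 0.0002]
[0.0067, 0.0504, 0.0002]
[0.0071, 0.0503, 0.0002]
[0.0075, 0.0503, 0.0002]
[0.0079, 0.0502, 0.0002]
[0.0083, 0.0502, 0.0002]
[0.0087, 0.0501, 0.0002]
```

Call:
step_arm(delta_pos=[[0.003,0.03,0],[0.006,0.05,0],[0.007,0.06,0],[0.0075,0.06,0],[0.008,0.06,0],[0.0085,0.06,0],[0.009,0.06,0],[0.009,0.06,0]], dr=[[0,0,0.6],[0,0,0.6],[0,0,0.6],[0,0,0.6],[0,0,0.6],[0,0,0.6],[0,0,0.5],[0,0,0.5]], hand=[0,0,0,0,0,0,0,0])

```text
t: 24.2
position: [0.5866, 0.192, 0.1606]
orientation: [3.141, 0.001, 2.941]
ft_force: [1.6, -0.4, 0.7]
width: 0.0441
```

Call:
step_arm(delta_pos=[[0.008,0.045,0],[0.003,0.018,0],[0,0,0],[0,0,0],[0,0,0],[0,0,0],[0,0,0],[0,0,0]], dr=[[0,0,0],[0,0,0],[0,0,0],[0,0,0],[0,0,0],[0,0,0],[0,0,0],[0,0,0]], hand=[0,0,0,0,0,0,0,0])

```text
t: 25.2
position: [0.5883, 0.2536, 0.1591]
orientation: [3.142, -0.0, 2.941]
ft_force: [0.2, -0.2, 0.7]
width: 0.0436
```

```bash
python3 - <<'E'
from h import *
plan(.584,.2545,.059,np.pi-.201,1)
E
```

```text
t 25.2 per-row turn deg [ 0.   -0.    0.03]
[0.0044, 0.0, 0.1001]
```

Call:
step_arm(delta_pos=[[0.0044,0,0.015],[0,0,0.025],[0,0,0.03],[0,0,0.02],[0,0,0.01],[0,0,0],[0,0,0],[0,0,0]], dr=[[0,0,0],[0,0,0],[0,0,0],[0,0,0],[0,0,0],[0,0,0],[0,0,0],[0,0,0]], hand=[0,0,0,0,0,0,-1,-1])

```text
t: 26.2
position: [0.5844, 0.255, 0.06]
orientation: [3.14, 0.001, 2.941]
ft_force: [-0.2, -0.2, 0.5]
width: 0.0291
```

Call:
step_arm(delta_pos=[[0,0,0],[0,0,0],[0,0,-0.003],[0,0,-0.008],[0,0,-0.02],[0,0,-0.03],[0,0,-0.035],[0,0,-0.015]], dr=[[0,0,0],[0,0,0],[0,0,0],[0,0,0],[0,0,0],[0,0,0],[0,0,0],[0,0,0]], hand=[-1,-1,-1,-1,-1,-1,-1,-1])

```text
t: 27.2
position: [0.5846, 0.2552, 0.1725]
orientation: [3.139, 0.002, 2.941]
ft_force: [0.4, -0.5, -4.4]
width: 0.0095
```

```bash
python3 - <<'E'
from h import *
plan(*rk(-.030,.035),.17,np.pi-.119,8)
E
```

```text
t 27.2 per-row turn deg [ 0.02  0.02 -0.58]
[-0.0106, -0.0538, 0.0002]
[-0.0101, -0.0539, 0.0002]
[-0.0095, -0.054, 0.0002]
[-0.009, -0.0541, 0.0002]
[-0.0084, -0.0542, 0.0003]
[-0.0079, -0.0543, 0.0003]
[-0.0073, -0.0544, 0.0003]
[-0.0068, -0.0544, 0.0003]
```

Call:
step_arm(delta_pos=[[-0.003,-0.01,0],[-0.005,-0.025,0],[-0.008,-0.04,0],[-0.009,-0.045,0],[-0.009,-0.045,0],[-0.008,-0.045,0],[-0.008,-0.045,0],[-0.007,-0.045,0]], dr=[[0,0,-0.4],[0,0,-0.5],[0,0,-0.5],[0,0,-0.5],[0,0,-0.5],[0,0,-0.5],[0,0,-0.5],[0,0,-0.5]], hand=[-1,-1,-1,-1,-1,-1,-1,-1])

```text
t: 28.2
position: [0.5891, -0.0527, 0.1681]
orientation: [-3.141, -0.003, 3.009]
ft_force: [0.7, -0.5, -4.0]
width: 0.0095
```

Call:
step_arm(delta_pos=[[-0.006,-0.045,0],[-0.003,-0.04,0],[-0.001,-0.03,0],[0,-0.015,0],[0,-0.003,0],[0,0,0],[0,0,0],[0,0,0]], dr=[[0,0,-0.4],[0,0,-0.3],[0,0,0],[0,0,0],[0,0,0],[0,0,0],[0,0,0],[0,0,0]], hand=[-1,-1,-1,-1,-1,-1,-1,-1])

```text
t: 29.2
position: [0.5839, -0.1832, 0.1701]
orientation: [3.142, 0.0, 3.023]
ft_force: [0.4, 0.4, -4.0]
width: 0.0099
```

```bash
python3 - <<'E'
from h import *
plan(*rk(-.030,.035),.0795,np.pi-.119,1)
d=dict();T,K=wpose();im=r.capture("wrist")
a=rectify(im,T,K,.36,.60,-.35,-.0,.187,.0008);b=rectify(im,T,K,.36,.60,-.35,-.0,.115,.0008)
cv2.imwrite("pics/w6.png",np.clip(np.vstack([a,b])[:,:,::-1]*1.5,0,255).astype(np.uint8))
E
```

```text
t 29.2 per-row turn deg [ 0.    0.01 -0.  ]
[0.0015, -0.0006, 0.0906]
```

View pics/w6.png

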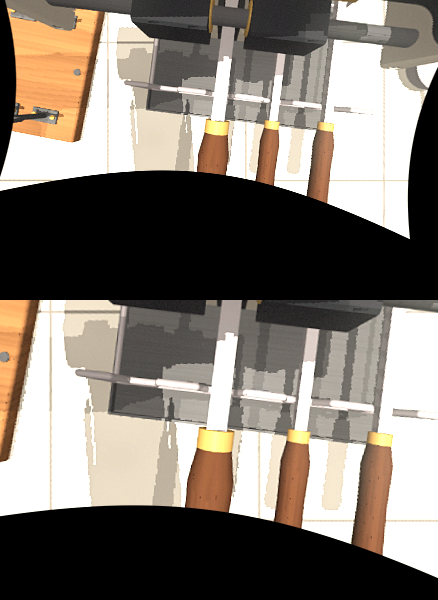

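The hook and scraper are seated parallel (ferrules at (380,440) and (298,437)) with the front wire ahead of them, and the fork is level above its notch. I'll lower it.

Call:
step_arm(delta_pos=[[0.0015,-0.0005,0.006],[0,0,0.013],[0,0,0.016],[0,0,0.017],[0,0,0.015],[0,0,0.012],[0,0,0.006],[0,0,0.002]], dr=[[0,0,0],[0,0,0],[0,0,0],[0,0,0],[0,0,0],[0,0,0],[0,0,0],[0,0,0]], hand=[-1,-1,-1,-1,-1,-1,-1,-1])

```text
t: 30.25
position: [0.5822, -0.1843, 0.0828]
orientation: [-3.141, -0.0, 3.022]
ft_force: [0.3, -0.5, -3.8]
width: 0.0092
```

Call:
step_arm(delta_pos=[[0,0,0.001],[0,0,0.001],[0,0,0.001],[0,0,0.0005],[0,0,0.0005],[0,0,0],[0,0,0],[0,0,0]], dr=[[0,0,0],[0,0,0],[0,0,0],[0,0,0],[0,0,0],[0,0,0],[0,0,0],[0,0,0]], hand=[-1,-1,-1,-1,-1,-1,-1,-1])

```text
t: 31.25
position: [0.5823, -0.1843, 0.0794]
orientation: [-3.142, 0.0, 3.022]
ft_force: [-1.0, 0.7, 1.5]
width: 0.0096
```

Call:
step_arm(delta_pos=[[0,0,0],[0,0,0],[0,0,0],[0,0,0],[0,0,0],[0,0,-0.015],[0,0,-0.03],[0,0,-0.035]], dr=[[0,0,0],[0,0,0],[0,0,0],[0,0,0],[0,0,0],[0,0,0],[0,0,0],[0,0,0]], hand=[-1,0,0,0,0,0,0,0])

```text
t: 32.25
position: [0.5821, -0.1843, 0.1606]
orientation: [-3.141, -0.0, 3.022]
ft_force: [0.7, 0.3, -0.3]
width: 0.0437
```

```bash
python3 - <<'E'
from h import *
plan(.588,.3255,.159,np.pi-.2,10)
E
```

```text
t 32.25 per-row turn deg [-0.   -0.    0.46]
[0.0055, 0.0507, 0.0002]
[0.0059, 0.0506, 0.0002]
[0.0063, 0.0506, 0.0002]
[0.0067, 0.0505, 0.0002]
[0.0071, 0.0505, 0.0002]
[0.0075, 0.0504, 0.0002]
[0.0079, 0.0504, 0.0002]
[0.0083, 0.0503, 0.0002]
[0.0087, 0.0502, 0.0002]
[0.0091, 0.0502, 0.0002]
```

Call:
step_arm(delta_pos=[[0.0035,0.03,0],[0.006,0.05,0],[0.0075,0.06,0],[0.008,0.06,0],[0.0085,0.06,0],[0.009,0.06,0],[0.0095,0.06,0],[0.0095,0.06,0]], dr=[[0,0,0.6],[0,0,0.6],[0,0,0.6],[0,0,0.6],[0,0,0.6],[0,0,0.6],[0,0,0.5],[0,0,0.5]], hand=[0,0,0,0,0,0,0,0])

```text
t: 33.25
position: [0.5915, 0.2622, 0.1607]
orientation: [3.14, 0.001, 2.941]
ft_force: [0.8, -1.0, 0.5]
width: 0.044
```

Call:
step_arm(delta_pos=[[0.009,0.045,0],[0.005,0.018,0],[0.003,0,0],[0,0,0],[0,0,0],[0,0,0],[0,0,0],[0,0,0]], dr=[[0,0,0],[0,0,0],[0,0,0],[0,0,0],[0,0,0],[0,0,0],[0,0,0],[0,0,0]], hand=[0,0,0,0,0,0,0,0])

```text
t: 34.25
position: [0.5874, 0.3249, 0.1591]
orientation: [3.142, 0.0, 2.941]
ft_force: [-0.9, 0.5, -0.3]
width: 0.0437
```

```bash
python3 - <<'E'
from h import *
plan(.588,.3255,.059,np.pi-.2,1)
T,K=wpose();im=r.capture("wrist");np.savez("pics/w7.npz",im=im,T=T,K=K)
a=rectify(im,T,K,.38,.60,.2,.5,.078,.0005)
cv2.imwrite("pics/w7.png",np.clip(a[:,:,::-1]*1.5,0,255).astype(np.uint8))
E
```

```text
t 34.25 per-row turn deg [ 0.    0.   -0.03]
[-0.0005, 0.0007, 0.1001]
```

View pics/w7.png

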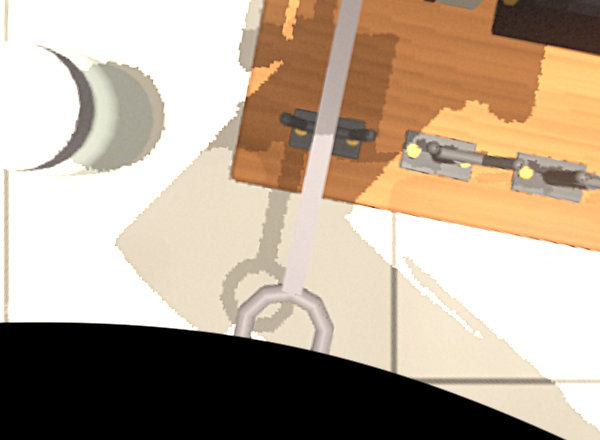

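The ring joins the shaft at (292,287), i.e. 134 mm behind the grasp, so the grasp is at the balance point. Lateral error is about 1 mm. I'll grasp it.

Call:
step_arm(delta_pos=[[0,0.0005,0.015],[0,0,0.025],[0,0,0.03],[0,0,0.02],[0,0,0.01],[0,0,0],[0,0,0],[0,0,0]], dr=[[0,0,0],[0,0,0],[0,0,0],[0,0,0],[0,0,0],[0,0,0],[0,0,0],[0,0,0]], hand=[0,0,0,0,0,0,-1,-1])

```text
t: 35.3
position: [0.5878, 0.326, 0.06]
orientation: [3.14, 0.001, 2.941]
ft_force: [0.5, 0.5, -0.2]
width: 0.0294
```

Call:
step_arm(delta_pos=[[0,0,0],[0,0,0],[0,0,-0.003],[0,0,-0.008],[0,0,-0.02],[0,0,-0.03],[0,0,-0.035],[0,0,-0.015]], dr=[[0,0,0],[0,0,0],[0,0,0],[0,0,0],[0,0,0],[0,0,0],[0,0,0],[0,0,0]], hand=[-1,-1,-1,-1,-1,-1,-1,-1])

```text
t: 36.3
position: [0.5881, 0.3261, 0.1726]
orientation: [3.139, 0.002, 2.941]
ft_force: [-0.6, -0.2, -3.5]
width: 0.0094
```

```bash
python3 - <<'E'
from h import *
plan(*rk(-.024,.105),.17,np.pi-.119,8)
E
```

```text
t 36.3 per-row turn deg [ 0.02  0.02 -0.58]
[-0.012, -0.0538, 0.0002]
[-0.0115, -0.0539, 0.0002]
[-0.0109, -0.054, 0.0002]
[-0.0104, -0.0542, 0.0003]
[-0.0098, -0.0543, 0.0003]
[-0.0093, -0.0544, 0.0003]
[-0.0087, -0.0544, 0.0003]
[-0.0082, -0.0545, 0.0003]
```

Call:
step_arm(delta_pos=[[-0.003,-0.01,0],[-0.006,-0.025,0],[-0.009,-0.04,0],[-0.011,-0.045,0],[-0.01,-0.045,0],[-0.009,-0.045,0],[-0.009,-0.045,0],[-0.008,-0.045,0]], dr=[[0,0,-0.4],[0,0,-0.5],[0,0,-0.5],[0,0,-0.5],[0,0,-0.5],[0,0,-0.5],[0,0,-0.5],[0,0,-0.5]], hand=[-1,-1,-1,-1,-1,-1,-1,-1])

```text
t: 37.3
position: [0.6004, 0.0167, 0.1681]
orientation: [-3.141, -0.003, 3.009]
ft_force: [1.3, -0.6, -2.7]
width: 0.0092
```

Call:
step_arm(delta_pos=[[-0.007,-0.045,0],[-0.004,-0.04,0],[-0.001,-0.03,0],[0,-0.015,0],[0,-0.004,0],[0,0,0],[0,0,0],[0,0,0]], dr=[[0,0,-0.4],[0,0,-0.3],[0,0,0],[0,0,0],[0,0,0],[0,0,0],[0,0,0],[0,0,0]], hand=[-1,-1,-1,-1,-1,-1,-1,-1])

```text
t: 38.3
position: [0.5971, -0.1148, 0.1701]
orientation: [3.142, 0.0, 3.023]
ft_force: [0.9, -0.4, -3.7]
width: 0.0096
```

```bash
python3 - <<'E'
from h import *
plan(*rk(-.024,.105),.0795,np.pi-.119,1)
E
```

```text
t 38.3 per-row turn deg [0.01 0.01 0.  ]
[0.0004, -0.0001, 0.0906]
```

Call:
step_arm(delta_pos=[[0.0005,0,0.006],[0,0,0.013],[0,0,0.016],[0,0,0.017],[0,0,0.015],[0,0,0.012],[0,0,0.006],[0,0,0.002]], dr=[[0,0,0],[0,0,0],[0,0,0],[0,0,0],[0,0,0],[0,0,0],[0,0,0],[0,0,0]], hand=[-1,-1,-1,-1,-1,-1,-1,-1])

```text
t: 39.3
position: [0.5965, -0.1156, 0.0828]
orientation: [-3.141, -0.0, 3.022]
ft_force: [0.3, 0.4, -3.8]
width: 0.0097
```

Call:
step_arm(delta_pos=[[0,0,0.001],[0,0,0.001],[0,0,0.001],[0,0,0.0005],[0,0,0.0005],[0,0,0],[0,0,0],[0,0,0]], dr=[[0,0,0],[0,0,0],[0,0,0],[0,0,0],[0,0,0],[0,0,0],[0,0,0],[0,0,0]], hand=[-1,-1,-1,-1,-1,-1,-1,-1])

```text
t: 40.3
position: [0.5966, -0.1156, 0.0794]
orientation: [-3.142, 0.0, 3.022]
ft_force: [-2.5, 1.4, 4.4]
width: 0.01
```

Call:
step_arm(delta_pos=[[0,0,0],[0,0,0],[0,0,0],[0,0,0],[0,0,0],[0,0,-0.015],[0,0,-0.03],[0,0,-0.045]], dr=[[0,0,0],[0,0,0],[0,0,0],[0,0,0],[0,0,0],[0,0,0],[0,0,0],[0,0,0]], hand=[-1,0,0,0,0,0,0,0])

```text
t: 41.3
position: [0.5958, -0.1156, 0.1699]
orientation: [-3.141, -0.002, 3.022]
ft_force: [1.1, -0.4, 0.5]
width: 0.0434
```

Call:
step_arm(delta_pos=[[0.01,0.03,-0.03],[0.01,0.05,-0.03],[0.01,0.055,-0.03],[0.01,0.055,0],[0.01,0.055,0],[0.01,0.055,0],[0.01,0.055,0],[0,0.02,0]], dr=[[0,0,0],[0,0,0],[0,0,0],[0,0,0],[0,0,0],[0,0,0],[0,0,0],[0,0,0]], hand=[0,0,0,0,0,0,0,0])

```text
t: 42.3
position: [0.5714, 0.2671, 0.2596]
orientation: [3.141, 0.001, 3.024]
ft_force: [0.0, -0.3, 0.5]
width: 0.0436
```

```bash
python3 - <<'E'
from h import *
print(r.observe()["t"])
m=r.capture("top");m2=r.capture("side")
sc=lambda d:Ro.from_euler("z",.119).apply(d-np.array([.608,-.222,0])).round(4)
for t in("hook","scraper","skewer","fork"):
    print(t,[(round(d["score"],2),sc(atz("top",d["at"],.098))) for d in r.landmark_of(t,"top")][:2],[(round(d["score"],2),sc(atz("side",d["at"],.098))) for d in r.landmark_of(t,"side")][:2])
print("jar",[d["at"] for d in r.landmark_of("jar","top")])
b=cv2.resize(m[90:270,290:430],(466,600),interpolation=3);c=cv2.resize(m2[85:205,225:380],(334,258),interpolation=3)
o=np.zeros((600,800,3),np.uint8);o[:,:466]=b;o[:258,466:]=c
cv2.imwrite("pics/p8.png",np.clip(o[:,:,::-1]*1.5,0,255).astype(np.uint8))
E
```

```text
42.3
hook [(0.56, array([-0.0323, -0.1026,  0.098 ]))] [(0.86, array([-0.0132, -0.1151,  0.098 ]))]
scraper [(0.85, array([-0.0246, -0.045 ,  0.098 ]))] [(0.78, array([-0.0431, -0.0514,  0.098 ]))]
skewer [(0.84, array([-0.0221,  0.1108,  0.098 ]))] [(0.65, array([-0.0228,  0.1008,  0.098 ]))]
fork [(0.78, array([-0.0306,  0.0276,  0.098 ]))] []
jar [[118.7, 194.6]]
```

View pics/p8.png

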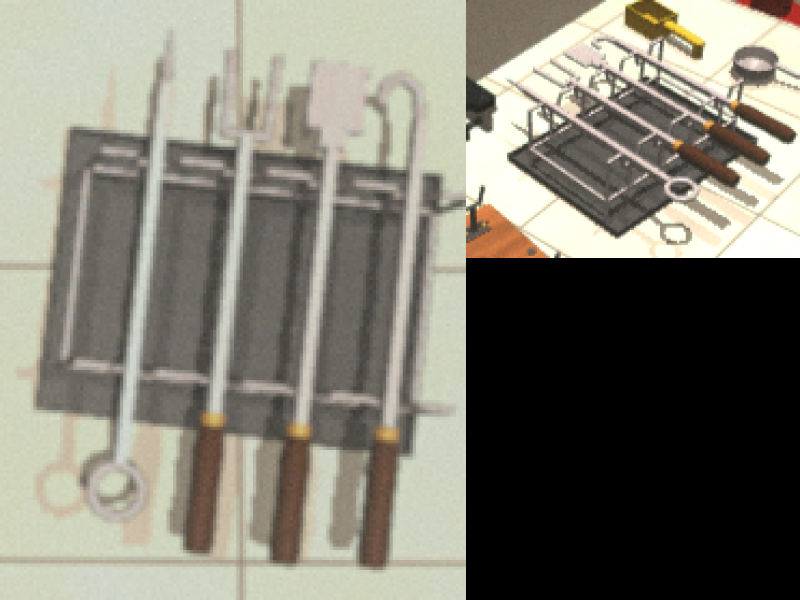

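All four irons are seated in order and parallel, with the ferrules and ring clear of the front rail. The jar is at its old pixel.

```bash
python3 -c "
from rig import r
print(r.job_done())"
```

```text
the job is handed in; nothing more can be done
None
```

All four irons are in the new rack, one to each notch pair. Left to right they are skewer, fork, scraper, hook, as before, with the handles towards the robot. The job was handed in at about 42.6 s of the 128 s allowed, and it gave no verdict.

- **Seating:** each iron was lifted straight up and lowered slowly. It was released only once the wrist force turned upward, at TCP z of 0.0794–0.0796. That matches the seated height. The highest upward force I read was about 9 N, with the hook.
- **Last pictures (top and side):** the irons lie parallel in their notches, with the ferrules and ring clear of the front wire. The network put the jar within a pixel of its first position, and the gripper was open and well away from the rack.
- **Checks that disagreed:**
  - The network's position points for the scraper and hook were up to 16 mm off the notch centres sideways. The pictures and the arm's own pose at release put them within about 2 mm, so I trusted those.
  - The wrist torque seemed to place the hook's balance point about 20 mm nearer the handle. It read the same with nothing held, so I disregarded it.
- **Least certain:** the hook's position along its shaft. I estimate its origin at −18 mm in the rack frame, where −7 to −50 mm is allowed.

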